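# Hang the drilling template on the pins and run it to the stop

## Task

Pick up the long drilling template by its handle and hang it on both pins of the drilling fixture's carriage, where the carriage now stands, until it lies flush. Then, by the template's handle, slide template and carriage together up against the end stop and let go. Be gentle: push on the fixture with no more than about 25 N and only with the template, never with the gripper itself, and leave the short template and everything else where it is.

Things in the scene. Friction and masses are not known exactly. Their poses are not given: they have to be found in the camera images.
- template: The long drilling template: aluminium plate 70 (its x) x 196 (its y) x 8 mm, about 0.2 to 0.4 kg, with a 42 x 38 mm window in the middle and two round through holes, 9.5 mm wide, on its long centre line at y = -55 and +55 mm. The same when turned half round. Origin: centre of the plate's underside, z up.
- handle (a point): Centre of the long template's bail handle, 48 mm above the plate's underside: a dark level bar along the template's y, 72 mm long, 14 mm wide (in x), 16 mm high, on two posts at y = +-31 mm, over the window.
- fixture: The drilling fixture, fixed to the bench: grey base 120 (its x) x 320 (its y, from -150 to +170) x 30 mm, carrying a carriage that runs along y. Two upright steel pins stand on the carriage, on the line x = 0, 110 mm apart, 8 mm thick, tips 66 mm above the bench (top 5 mm tapered to 5 mm wide). Origin: at bench level on the centre line; z up.
- home (a point): Fixed point on the fixture (x = 0, y = 0, 42 mm up): where the middle of the carriage's flat top, midway between the pins, comes when the carriage is against the end stop, the raised bright steel block across the base's -y end. The carriage (dark, 96 x 210 mm) starts 12 to 44 mm from here toward +y, at a place NOT reported: feel or see it. About 5 N moves it; it stays put; far end +48 mm.
- short_template: The short template, which does not fit these pins: same make and handle, plate 70 x 146 x 8 mm, holes 78 mm apart. Origin: centre of its underside. Lies beside the long one, in either order. Leave it alone.
- dropper: Small white dropper bottle, 28 mm across, 75 mm tall, standing between the templates and the fixture. Origin: centre of its foot.
- cleaner: Yellow cleaner bottle, 48 mm across, 150 mm tall, standing behind. Origin: centre of its foot.
- marker: Blue marker pen, 14 mm thick, 130 mm long, lying along its x, near the robot. Origin: underside, mid-length.
- driver: Screwdriver with black handle, 170 mm long, lying along its x behind the templates. Origin: underside, mid-length.
- case: Black spectacle case 62 x 155 x 42 mm, behind. Origin: centre of its underside.
- blank: Clear round lens blank, 72 mm across, 14 mm thick, lying behind the fixture. Origin: centre of its underside.
Mind the look-alikes: they are no part of the job. Leave any blue look-alike of the template alone.

How it is judged:
By the outcome, as a careful person would: the job done as asked, in the order asked, and still so for the second after the job is handed in, with the robot touching nothing.
It also fails if it takes over 72 s, if anything falls off the work surface, if the arm or the gripper's body presses on something with over 40 N, if the wrist force passes 120 N, or if a joint passes its speed limit or range.

## Robot

A 6-joint arm with a two-finger parallel gripper is mounted at the origin on the work surface. World frame = base frame: x ahead of the robot, y to its left, z up, the work surface at z = 0. Lengths are in m, angles in rad, forces in N, time in s.
With the tool pointing down it reaches from about 0.35 to 0.925 m from the base axis. Payload 6.4 kg.
Tool frame: the origin (TCP) lies between the finger pads; the fingertips stand r.tip_reach ahead of it and the grasp point (between the pads) lies 8 mm behind it (r.tip_reach is the distance from the TCP to the fingertips, in m); z points along the fingers, y is the line along which they close (so a half turn about z gives the same grasp; the last joint's range is limited). The gripper opens to 94 mm and grips with 3 to 60 N. Pads are 16 mm wide; open, the fingers measure 119 mm over their backs; the gripper's body (75 mm by 177 mm) begins 78 mm behind the grasp point.
Start: joints at [-1.343, 0.245, 1.558, -0, 1.339, -0.174], TCP at [0.254, -0.598, 0.216] pointing down, gripper open.
Joint ranges: [-3.13, 3.13], [-1.02, 2.26], [0.13, 2.54], [-0.95, 4.09], [0.21, 2.88], [-2.74, 2.74]. Speed limits (rad/s): [2.57, 2.57, 3.14, 3.14, 3.14, 3.14].

## Interface

Orientations are given as a unit quaternion [w, x, y, z].
In Python, from rig import sensors, optics, job, r gives the robot as it stands.
- The arm moves only by the tool step_arm, never from a script. Its argument "rows" is a list of rows, each a list of 7 numbers: the shift along the tool's x, y, z in cm, then the turn, a rotation vector about the tool's x, y, z in degrees, then the closure, from -1 (fully open) to 1 (shut). A call has 1 to 20 rows; each row is the pose to reach, as a shift and turn from the pose commanded when the call began, along the tool's axes at that moment; what a row does not reach only later rows make up. A row lasts 1/10 s, in which the tool goes at most 50 mm and 8.59 degrees, less where a joint would pass 70% of its speed; a pose out of reach is approached as far as the arm can. A call with a gripper value outside its range is refused whole. The fingers move at their own pace and stop on an object; "force" is the grip in N (left out, the last holds). Time passes only in rows, so rows that repeat a pose let the fingers close. It gives the time, the measured TCP pose, the force, the opening and the grip force at its end, in the units of the state.
- sensors.get_obs(): the state, without advancing time (a new reading comes with each control period).
- optics.camera(name): name is "scene" or "top" or "wrist"; returns the picture (384x512x3 uint8, red, green, blue); there is no depth.
- optics.get_calibration(name): a dict with "K" (3x3 intrinsics, pixels), "k1" (the pictures are not rectified: a ray, as slopes to the right and down, at radius r is drawn at 1 + k1 r^2 times it, then the intrinsics apply), "camera_from_world" (4x4, takes a point from world to camera coordinates). Camera axes: x right, y up, looking along -z (the intrinsics and any distortion apply to the point x, -y, -z); pixel columns grow to the right and rows downward; lengths in m; the calibration is good to about 2 mm. A picture is of the moment at which its call begins: read the wrist's pose just before it. get_calibration takes no time and is no camera call; for the wrist camera it gives the pose at the moment of the call.
- job.sign_off(): hands the job in; it is judged then, once.
The state is a dict: "clock": time; "joint_pos": joint angles; "joint_vel": joint speeds; "effort": joint torques, N m; "ee_pos": TCP position; "eef_rot": TCP orientation; "contact_force": force on the tool from outside, world axes, zero at the start; "ft_torque": the same for the moment, N m; "finger_gap": opening from 0.0 (shut) to 1.0 (fully open); "gripper_force": force on a finger pad.
Only numpy, scipy, OpenCV 4.12 (cv2) and the standard library are available. Lean on these libraries where they do the work, as an engineer would, in place of code of your own. Each camera call takes 0.05 s, during which the arm holds its last target. There are 200 camera calls.

## Working session

There is one attempt and no reset: what is moved stays moved. The work goes in short steps, Python scripts to look and compute and a tool call to move; the robot and the scene stay as the last step left them, time stands still between calls to the robot, and variables do not carry over. Pictures are saved under pics/ and viewed, at most 10 in all, crops included, and the job is handed in when it is done.

Besides the shell and the picture viewer there is one more tool, called after "Call:" as a command line: name --pt "numbers of a row" for each row, then --argument value for the rest. step_arm: Moves the arm, as the interface text tells. Its arguments: {"type":"object","properties":{"rows":{"type":"array","items":{"type":"array","items":{"type":"number"}}},"force":{"type":"number"}},"required":["rows"]}

```bash
mkdir -p pics
cat > h.py <<'E'
import numpy as np, cv2
from rig import sensors, optics, job, r
def grab(n,f=None):
    c=optics.get_calibration(n); im=optics.camera(n)
    if f: cv2.imwrite('pics/'+f,im[:,:,::-1])
    return im,c
def ray(c,px):
    K=np.array(c['K']);M=np.array(c['camera_from_world'])
    d=cv2.undistortPoints(np.array([[px]],float),K,np.array([c['k1'],0,0,0,0.]))[0,0] if c['k1'] else ((np.array(px)-K[:2,2])/[K[0,0],K[1,1]])
    # refine exact: r_d=r(1+k1 r^2)
    v=M[:3,:3].T@np.array([d[0],-d[1],-1]); o=-M[:3,:3].T@M[:3,3]
    return o,v
def onz(c,px,z):
    o,v=ray(c,px); return o+v*(z-o[2])/v[2]
def proj(c,p):
    q=np.array(c['camera_from_world'])@np.append(p,1); x=np.array([q[0],-q[1]])/-q[2]
    x=x*(1+c['k1']*(x@x)); K=np.array(c['K']); return K[:2,:2]@x+K[:2,2]
E
python3 - <<'E'
from h import *
o=sensors.get_obs(); print(o, r.tip_reach)
a,c=grab('top','top0.png'); b,_=grab('scene','scene0.png')
print(c)
E
```

```text
{'clock': 0.0, 'joint_pos': array([-1.34310559e+00,  2.45809100e-01,  1.55901529e+00, -2.58967579e-05,
        1.33869257e+00, -1.74095609e-01]), 'joint_vel': array([-1.15540797e-03,  2.63289640e-04, -2.48460645e-05,  1.92545206e-03,
       -1.06548665e-03,  8.45052564e-05]), 'effort': array([-1.15461349e-03, -4.15836883e+01, -3.14600444e+01,  6.84731849e-02,
        3.31979943e-02, -1.35147602e-04]), 'ee_pos': array([ 0.25405861, -0.59765703,  0.21534784]), 'eef_rot': array([-9.61468006e-04,  9.79887690e-01,  1.99547459e-01, -3.83739865e-05]), 'contact_force': array([-0.55201102,  0.36959843, -0.11525808]), 'ft_torque': array([-0.00851335,  0.01215763,  0.00360666]), 'gripper_force': 0.0, 'finger_gap': 1.0010816618736795} 0.011
{'K': array([[486.16256836,   0.        , 251.13664726],
       [  0.        , 486.16256836, 189.75512752],
       [  0.        ,   0.        ,   1.        ]]), 'k1': -0.011163933002557773, 'camera_from_world': array([[-0.00836353, -0.99991831, -0.00966537, -0.15271113],
       [ 0.99509312, -0.00927536,  0.09850714, -0.55420244],
       [-0.09858874, -0.00879408,  0.99508941, -1.30867447],
       [ 0.        ,  0.        ,  0.        ,  1.        ]])}
```

View pics/top0.png

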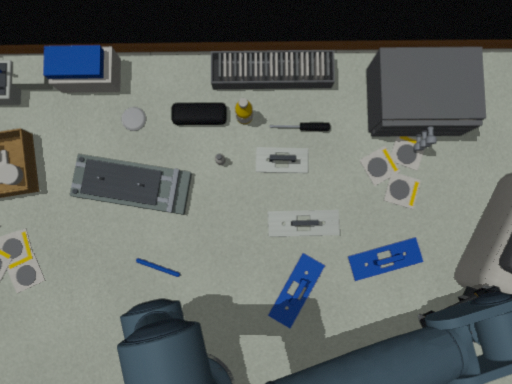

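View pics/scene0.png

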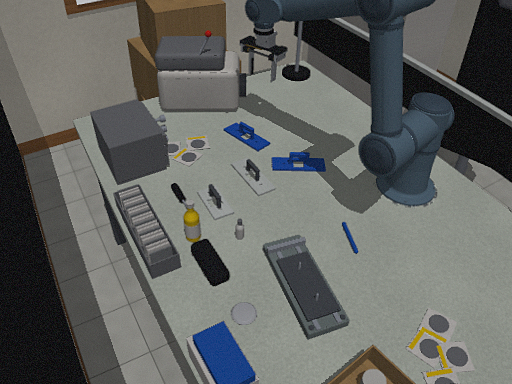

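Top view: the long template is the grey plate at about (303,223) with its handle at (306,223), and the short one is at (282,160). The fixture is at (130,184) with the end stop at its right end (181,191). Pins are near (98,178) and (141,185).

Run:
```python
from h import *
im=cv2.imread('pics/top0.png'); c=optics.get_calibration('top')
g=cv2.cvtColor(im,cv2.COLOR_BGR2GRAY)
sub=np.zeros_like(g); sub[205:242,262:345]=1
hsv=cv2.cvtColor(im,cv2.COLOR_BGR2HSV)
print(im[223,275],im[223,300],im[213,300-40+50],im[245,330],im[215,262])
dark=((g<75)&(sub>0)).astype(np.uint8)
n,l,s,ce=cv2.connectedComponentsWithStats(dark)
for i in range(1,n):
  if s[i,4]>8:
    pts=np.argwhere(l==i)[:,::-1].astype(np.float32); rr=cv2.minAreaRect(pts)
    print('dark',s[i],rr,onz(c,rr[0],.056))
for nm,p,z in [('Lcor TL',(268,211),.008),('TR',(338,211),.008),('BL',(269,235),.008),('BR',(339,236),.008),('pin1',(98,178),.066),('pin2',(141,185),.066),('stop TR',(189,172),.05)]: print(nm,onz(c,p,z))
out=np.vstack([cv2.resize(im[145:220,60:200],(700,375),interpolation=cv2.INTER_CUBIC)[:300],cv2.resize(im[200:245,255:355],(700,315),interpolation=cv2.INTER_CUBIC)[:300]])
cv2.imwrite('pics/crop0.png',out)
```

```text
[161 166 162] [73 69 65] [157 162 158] [145 156 151] [140 151 145]
dark [291 221  28   5 115] ((304.5, 223.0), (4.0, 27.0), 90.0) [ 0.45955018 -0.29936022  0.056     ]
Lcor TL [ 0.49505759 -0.20369537  0.008     ]
TR [ 0.4933132  -0.39750319  0.008     ]
BL [ 0.42877953 -0.20567655  0.008     ]
BR [ 0.42436802 -0.39848687  0.008     ]
pin1 [0.58444911 0.25262478 0.066     ]
pin2 [0.5644586  0.13658204 0.066     ]
stop TR [0.60047086 0.01029866 0.05      ]
```

View pics/crop0.png

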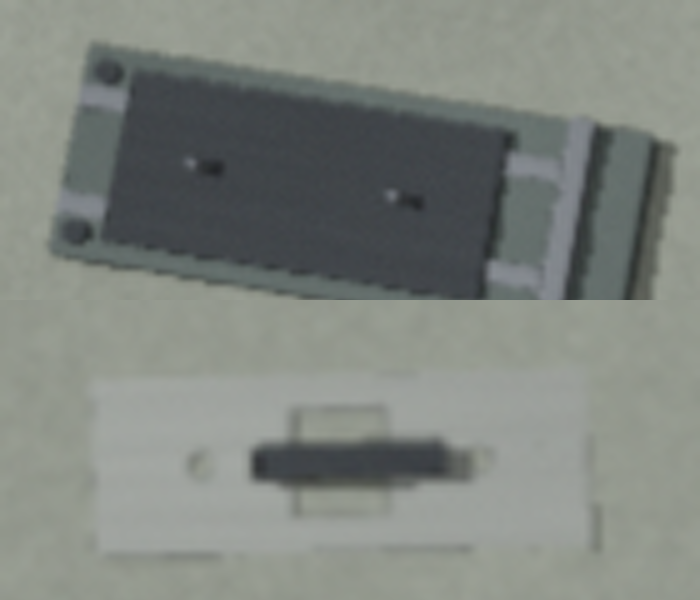

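```bash
cat >> h.py <<'E'
from scipy.spatial.transform import Rotation as Ro
def R0(o): q=o['eef_rot']; return Ro.from_quat([q[1],q[2],q[3],q[0]])
def to(p,yaw,o=None):
    "shift cm / turn deg to put TCP at p, tool y at heading yaw (deg), pointing down"
    o=o or sensors.get_obs(); R=R0(o); a=np.radians(yaw)
    y=np.array([np.cos(a),np.sin(a),0]); z=np.array([0,0,-1.]); T=Ro.from_matrix(np.c_[np.cross(y,z),y,z])
    print('shift',np.round(R.inv().apply(np.array(p)-o['ee_pos'])*100,2),'turn',np.round((R.inv()*T).as_rotvec(degrees=True),2))
E
python3 - <<'E'
from h import *
c=optics.get_calibration('top')
a=onz(c,(97.4,177.4),.066); b=onz(c,(138.2,183.8),.066); print(a,b,np.linalg.norm(a-b),(a+b)/2,np.degrees(np.arctan2(*(a-b)[:2])))
to([.46,-.30,.20],1)
E
```

```text
[0.586087   0.25428054 0.066     ] [0.56776053 0.14414593 0.066     ] 0.11164896523416615 [0.57692376 0.19921324 0.066     ] 9.44749566518926
shift [ 30.59 -19.35   1.59] turn [ -0.07  -0.07 -67.98]
```

Call:
step_arm --pt "30.6 -19.3 1.5 0 0 -68 -1" --pt "30.6 -19.3 1.5 0 0 -68 -1" --pt "30.6 -19.3 1.5 0 0 -68 -1" --pt "30.6 -19.3 1.5 0 0 -68 -1" --pt "30.6 -19.3 1.5 0 0 -68 -1" --pt "30.6 -19.3 1.5 0 0 -68 -1" --pt "30.6 -19.3 1.5 0 0 -68 -1" --pt "30.6 -19.3 1.5 0 0 -68 -1" --pt "30.6 -19.3 1.5 0 0 -68 -1" --pt "30.6 -19.3 1.5 0 0 -68 -1" --pt "30.6 -19.3 1.5 0 0 -68 -1"

```text
clock: 1.2
ee_pos: [0.4598, -0.3019, 0.2014]
eef_rot: [-0.0, 0.702, 0.712, -0.0]
contact_force: [-0.5, 0.1, -0.4]
finger_gap: 0.995
gripper_force: 0.0
```

Run:
```python
from h import *
o=sensors.get_obs(); print(o['clock'],o['ee_pos'],o['eef_rot'])
im,c=grab('wrist','w1.png'); print(c, proj(c,[.46,-.3,.056]))
```

```text
1.2 [ 0.4597714  -0.30194725  0.20136764] [-6.02937230e-05  7.02005932e-01  7.12171085e-01 -1.16325229e-04]
{'K': array([[301.80553605,   0.        , 253.29039315],
       [  0.        , 301.80553605, 191.23017793],
       [  0.        ,   0.        ,   1.        ]]), 'k1': -0.06695467136321977, 'camera_from_world': array([[ 9.99870342e-01,  1.61027195e-02,  3.73712821e-05,
        -4.55450199e-01],
       [-1.55177052e-02,  9.64159610e-01, -2.64868737e-01,
         3.20932783e-01],
       [-4.30113886e-03,  2.64833815e-01,  9.64284476e-01,
        -2.94559698e-01],
       [ 0.00000000e+00,  0.00000000e+00,  0.00000000e+00,
         1.00000000e+00]])} [252.97306978 182.12552737]
```

View pics/w1.png

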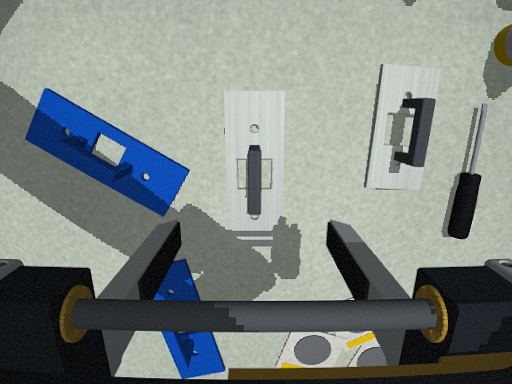

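The wrist view shows the long template centred, with its handle bar from (254,146) to (254,214) and its holes at (254,128) and (254,217).

Run:
```python
from h import *
im=cv2.imread('pics/w1.png'); c=optics.get_calibration('wrist'); g=cv2.cvtColor(im,cv2.COLOR_BGR2GRAY).astype(int)
for row in (150,165,180,195,208):
    x=[i for i in range(240,270) if g[row,i]<75]; p=onz(c,(min(x)-.0,row),.056);q=onz(c,(max(x)+1.,row),.056)
    print(row,min(x),max(x)+1,p[:2].round(4),q[:2].round(4),((p+q)/2)[:2].round(4))
print('col254',[(i,g[i,254]) for i in range(138,222,1) if abs(g[i,254]-g[i-1,254])>12])
for row in (100,120,200,215):
    L=max(i for i in range(215,240) if g[row,i+1]-g[row,i-1]>12) if 1 else 0
    print(row,g[row,218:236],g[row,276:292])
print(onz(c,(254.5,128),.008),onz(c,(254.5,217),.008))
print('end',g[86:96,240],g[224:236,240],onz(c,(254,91),.008))
```

```text
150 249 260 [ 0.4553 -0.2659] [ 0.4667 -0.2657] [ 0.461  -0.2658]
165 248 261 [ 0.4545 -0.2817] [ 0.4681 -0.2814] [ 0.4613 -0.2816]
180 248 260 [ 0.4546 -0.2979] [ 0.4674 -0.2977] [ 0.461  -0.2978]
195 248 260 [ 0.4548 -0.3145] [ 0.4678 -0.3143] [ 0.4613 -0.3144]
208 248 260 [ 0.455  -0.3293] [ 0.4681 -0.3291] [ 0.4616 -0.3292]
col254 [(145, np.int64(69)), (146, np.int64(33)), (151, np.int64(75)), (214, np.int64(96)), (215, np.int64(169)), (216, np.int64(201)), (217, np.int64(186)), (218, np.int64(121)), (220, np.int64(178)), (221, np.int64(195))]
100 [197 189 184 179 179 181 203 205 204 205 203 204 207 209 204 210 209 204] [204 204 206 206 208 215 214 214 205 187 191 189 191 188 191 187]
120 [186 187 192 187 194 188 193 206 208 208 207 201 208 211 210 210 210 203] [202 210 204 204 208 209 212 213 200 189 190 192 192 195 200 195]Traceback (most recent call last):
  File "<stdin>", line 8, in <module>
ValueError: max() iterable argument is empty
```

Run:
```python
from h import *
to([.461,-.3015,.041],0.5)
```

```text
shift [ 0.05  0.13 16.04] turn [-0.01  0.01  0.33]
```

Call:
step_arm --pt "0 0.1 5 0 0 0 -1" --pt "0 0.1 9 0 0 0 -1" --pt "0 0.1 12 0 0 0 -1" --pt "0 0.1 14 0 0 0 -1" --pt "0 0.1 15.5 0 0 0 -1" --pt "0 0.1 16 0 0 0 -1" --pt "0 0.1 16 0 0 0 -1" --pt "0 0.1 16 0 0 0 1" --pt "0 0.1 16 0 0 0 1" --pt "0 0.1 16 0 0 0 1" --pt "0 0.1 16 0 0 0 1" --pt "0 0.1 16 0 0 0 1" --pt "0 0.1 16 0 0 0 1" --pt "0 0.1 16 0 0 0 1" --pt "0 0.1 16 0 0 0 1" --force 45

```text
clock: 2.75
ee_pos: [0.4613, -0.3009, 0.0414]
eef_rot: [-0.0, 0.701, 0.713, -0.0]
contact_force: [-0.0, 0.2, 0.5]
finger_gap: 0.355
gripper_force: 0.0
```

Call:
step_arm --pt "0 0 0 0 0 0 1" --pt "0 0 0 0 0 0 1" --pt "0 0 0 0 0 0 1" --pt "0 0 0 0 0 0 1" --pt "0 0 0 0 0 0 1" --pt "0 0 0 0 0 0 1" --pt "0 0 0 0 0 0 1" --pt "0 0 0 0 0 0 1" --pt "0 0 0 0 0 0 1"

```text
clock: 3.65
ee_pos: [0.4612, -0.3009, 0.0414]
eef_rot: [-0.0, 0.701, 0.713, -0.0]
contact_force: [-1.9, -0.3, 2.0]
finger_gap: 0.144
gripper_force: 45.0
```

Call:
step_arm --pt "0 0 -1 0 0 0 1" --pt "0 0 -3 0 0 0 1" --pt "0 0 -6 0 0 0 1" --pt "0 0 -10 0 0 0 1" --pt "0 0 -13 0 0 0 1" --pt "0 0 -15 0 0 0 1" --pt "0 0 -15 0 0 0 1" --pt "0 0 -15 0 0 0 1"

```text
clock: 4.45
ee_pos: [0.4612, -0.3005, 0.1909]
eef_rot: [-0.0, 0.701, 0.713, 0.0]
contact_force: [-0.4, 0.3, -3.4]
finger_gap: 0.141
gripper_force: 45.0
```

Run:
```python
from h import *
o=sensors.get_obs(); print(o['ee_pos'],o['contact_force'],o['ft_torque'],o['gripper_force'])
to([.578,.199,.16],-9.45)
```

```text
[ 0.46122614 -0.30052754  0.19092252] [-0.36149394  0.34184698 -3.355476  ] [-0.00655841 -0.05637221 -0.00280291] 44.99843716621399
shift [49.73 12.57  3.12] turn [-0.   -0.03 10.47]
```

Call:
step_arm --pt "1 0.25 0 0 0 0 1" --pt "4 1 0 0 0 1 1" --pt "8 2 0 0 0 2 1" --pt "12.5 3.2 0 0 0 3 1" --pt "17 4.3 0 0 0 4 1" --pt "21.5 5.4 0 0 0 5 1" --pt "26 6.6 0 0 0 6 1" --pt "30.5 7.7 0 0 0 7 1" --pt "35 8.8 0 0 0 8 1" --pt "39.5 10 0 0 0 9 1" --pt "43.5 11 0.5 0 0 10 1" --pt "46.5 11.8 1.5 0 0 10.5 1" --pt "48.7 12.3 2.3 0 0 10.5 1" --pt "49.7 12.6 3 0 0 10.5 1" --pt "49.7 12.6 3 0 0 10.5 1" --pt "49.7 12.6 3 0 0 10.5 1" --pt "49.7 12.6 3 0 0 10.5 1"

```text
clock: 6.15
ee_pos: [0.5786, 0.1972, 0.1617]
eef_rot: [0.0, 0.764, 0.646, 0.0]
contact_force: [0.0, -0.3, -2.8]
finger_gap: 0.149
gripper_force: 45.0
```

Run:
```python
from h import *
o=sensors.get_obs(); print(o['ee_pos'],o['contact_force'])
im,c=grab('wrist','w2.png')
t,_=grab('top','t2.png')
cv2.imwrite('pics/w2c.png',cv2.resize(im[60:300,170:340,::-1],None,fx=2.5,fy=2.5,interpolation=cv2.INTER_CUBIC))
for p in ([.586087,.25428,.066],[.5678,.1441,.066]): print(proj(c,p))
```

```text
[0.57856811 0.19720979 0.16171794] [ 0.04301051 -0.27667    -2.80954529]
[250.43374749 133.08966248]
[250.78799535 251.22856416]
```

View pics/w2c.png

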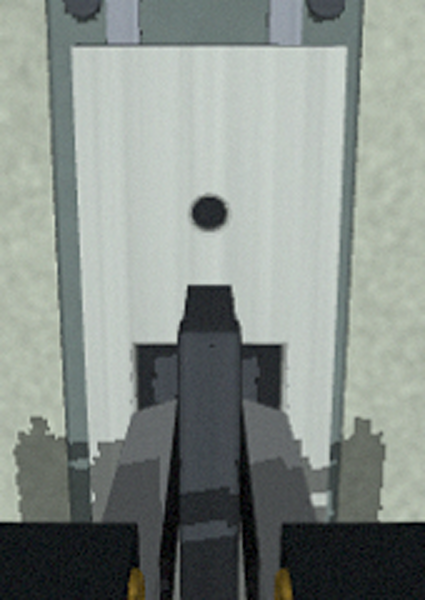

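The +y hole is visible at image (253.6,145.2), no pin shows through it yet, and the plate edges run parallel to the base.

Run:
```python
from h import *
c=optics.get_calibration('wrist');o=sensors.get_obs()
h=onz(c,(253.6,145.2),.1283); u=np.array([np.sin(np.radians(9.45)),np.cos(np.radians(9.45)),0])
R=R0(o); print(R.as_matrix().round(4)); print('hole',h,'pred',o['ee_pos'][:2]+.055*u[:2])
# fixture yaw from top image: base long edges, plus pins seen? 
im=cv2.imread('pics/w2.png'); g=cv2.GaussianBlur(cv2.cvtColor(im,cv2.COLOR_BGR2GRAY),(3,3),0).astype(int)
def edges(row): 
    s=g[row]; d=np.diff(s); return [(i,d[i]) for i in range(180,325) if abs(d[i])>14]
for row in (85,100,120,170,200): print(row,edges(row))
to([.5775,.199,.1165],-9.45)
```

```text
[[ 1.661e-01  9.861e-01  9.000e-04]
 [ 9.861e-01 -1.661e-01  0.000e+00]
 [ 2.000e-04  9.000e-04 -1.000e+00]]
hole [0.58842273 0.25079186 0.1283    ] pred [0.5878241  0.25153868]
85 [(187, np.int64(-15)), (188, np.int64(-29)), (189, np.int64(-18)), (197, np.int64(24)), (198, np.int64(32)), (199, np.int64(16)), (307, np.int64(-29)), (308, np.int64(-34)), (313, np.int64(35)), (314, np.int64(36))]
100 [(188, np.int64(-31)), (189, np.int64(-31)), (198, np.int64(32)), (199, np.int64(28)), (306, np.int64(-19)), (307, np.int64(-34)), (308, np.int64(-25)), (312, np.int64(19)), (313, np.int64(40)), (314, np.int64(20))]
120 [(189, np.int64(-36)), (190, np.int64(-26)), (198, np.int64(15)), (199, np.int64(36)), (200, np.int64(24)), (305, np.int64(-16)), (306, np.int64(-34)), (307, np.int64(-29)), (311, np.int64(24)), (312, np.int64(33)), (313, np.int64(17))]
170 [(191, np.int64(-17)), (192, np.int64(-42)), (193, np.int64(-15)), (201, np.int64(31)), (202, np.int64(28)), (303, np.int64(-18)), (304, np.int64(-34)), (305, np.int64(-24)), (309, np.int64(28)), (310, np.int64(30))]
200 [(193, np.int64(-29)), (194, np.int64(-30)), (202, np.int64(26)), (203, np.int64(35)), (221, np.int64(-25)), (222, np.int64(-28)), (223, np.int64(-37)), (224, np.int64(-34)), (281, np.int64(29)), (282, np.int64(40)), (283, np.int64(40)), (284, np.int64(30)), (302, np.int64(-24)), (303, np.int64(-35)), (304, np.int64(-15)), (307, np.int64(23)), (308, np.int64(33))]
shift [ 0.15 -0.16  4.55] turn [ 0.05 -0.01 -0.11]
```

Run:
```python
from h import *
c=optics.get_calibration('wrist');P=[];Q=[]
for row,l,r_,pl,pr in ((85,188.5,314,198.5,308),(120,190,312.3,199.7,306.7),(170,192.3,310,202,304.5),(200,194,308,203,303.2)):
    a=onz(c,(l+.5,row),.03);b=onz(c,(r_+.5,row),.03);P.append((a+b)/2)
    d=onz(c,(pl+.5,row),.1283);e=onz(c,(pr+.5,row),.1283);Q.append((d+e)/2); print(np.linalg.norm(a-b),np.linalg.norm(d-e))
for nm,S in(('base',P),('plate',Q)):
    S=np.array(S);k=np.polyfit(S[:,1],S[:,0],1);print(nm,np.degrees(np.arctan(k[0])),'x at y=.254:',np.polyval(k,.254),'x at .199',np.polyval(k,.199))
```

```text
0.11911134956054382 0.06979806875629078
0.11902910776694355 0.0699436250408663
0.11926230506301916 0.06975804066200057
0.1186464090859415 0.07004636896967509
base 9.64281084890738 x at y=.254: 0.5871969601013531 x at .199 0.5778521299634962
plate 9.496720094072863 x at y=.254: 0.5890322777157397 x at .199 0.579831670837643
```

Call:
step_arm --pt "0.1 -0.1 1 0 0 0.1 1" --pt "0.2 -0.2 2.5 0 0 0.1 1" --pt "0.2 -0.2 4 0 0 0.1 1" --pt "0.2 -0.2 4.5 0 0 0.1 1" --pt "0.2 -0.2 4.5 0 0 0.1 1" --pt "0.2 -0.2 4.5 0 0 0.1 1" --pt "0.2 -0.2 4.5 0 0 0.1 1"

```text
clock: 6.95
ee_pos: [0.5774, 0.2006, 0.1172]
eef_rot: [0.0, 0.764, 0.646, 0.001]
contact_force: [0.1, 0.2, -2.0]
finger_gap: 0.143
gripper_force: 45.0
```

Run:
```python
from h import *
o=sensors.get_obs(); print(o['ee_pos'],o['contact_force'])
im,c=grab('wrist','w3.png')
s,_=grab('scene','s3.png')
A=cv2.resize(im[110:180,215:295,::-1],(560,490),interpolation=cv2.INTER_CUBIC)
cv2.imwrite('pics/w3c.png',A)
u=np.array([np.sin(np.radians(9.6)),np.cos(np.radians(9.6)),0]);m=o['ee_pos']
print(proj(c,np.r_[m[:2],m[2]-.0334]+.055*u))
```

```text
[0.57744305 0.20063828 0.11720908] [ 0.05561669  0.2494972  -2.00840424]
[252.6741346  144.33974358]
```

View pics/w3c.png

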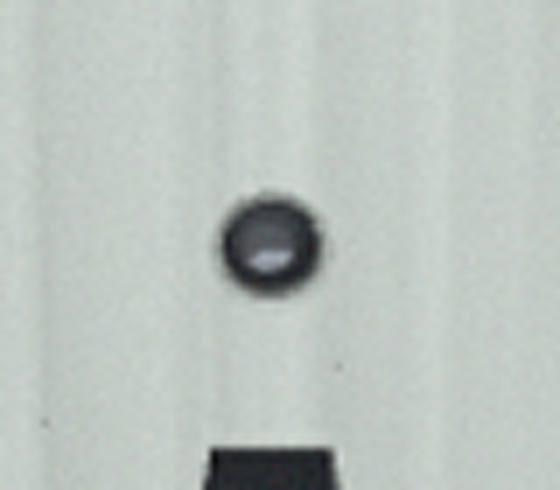

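The pin shows nearly centred in the hole: hole centre at crop (271,245), pin at about (268,240) with a bright taper facet at (268,258).

Run:
```python
from h import *
im=cv2.imread('pics/w3.png'); g=cv2.cvtColor(im,cv2.COLOR_BGR2GRAY)
print(g[136:155,244:264])
c=optics.get_calibration('wrist'); o=sensors.get_obs()
for p,z in (((253.7,145.0),.0838),((253.3,146.8),.066),((253.3,144.3),.066)): 
    q=onz(c,p,z); print(q, (R0(o).inv().apply(q-o['ee_pos'])*1000).round(2))
```

```text
[[201 195 198 199 201 205 207 206 200 201 204 208 208 207 205 201 201 196
  196 198]
 [200 197 195 199 202 200 204 195 163 163 169 184 185 207 208 202 201 197
  194 198]
 [199 196 194 201 191 162 161 128 127 127 118 124 133 157 189 200 201 196
  197 194]
 [201 194 197 186 159 125 107  83  58  59  56  60  78 115 141 175 198 199
  196 198]
 [202 199 192 160 123  86  56  62  67  65  65  65  58  55  83 143 174 195
  198 196]
 [201 196 173 128  81  61  66  70  71  69  70  68  60  55  47  82 151 178
  196 201]
 [202 192 149  99  55  62  73  83  86  88  83  75  67  62  49  79 150 177
  197 196]
 [199 180 137  54  52  68  81  88  88  91  87  87  75  54  49  48 106 159
  196 196]
 [197 172 140  38  62  68  82  89  86  87  84  86  73  59  49  41  82 158
  179 198]
 [193 164 121  40  51  67  84  88 102 105 104 100  90  55  46  37  87 164
  179 196]
 [198 169 139  57  49  64  88 119 159 159 158 159 121  51  42  41  96 164
  172 196]
 [200 180 158  70  37  55 100 148 154 152 148 141  78  49  41  59 114 168
  186 197]
 [202 182 162 118  55  43  56  83 120 116  93  66  45  36  45  73 131 175
  194 197]
 [200 195 169 133  90  50  43  47  44  46  47  37  38  49  66 113 163 181
  195 194]
 [200 198 183 171 138  91  64  52  48  47  53  54  64  89 123 160 179 187
  195 195]
 [196 197 197 180 175 150 121  98  81  77  84  94 122 132 164 183 188 197
  194 196]
 [197 196 193 192 187 187 171 145 137 133 136 139 168 181 188 193 198 193
  196 194]
 [199 197 194 194 198 196 192 193 197 199 196 196 198 196 199 200 197 197
  193 197]
 [202 195 196 197 202 202 200 197 197 199 195 200 202 205 206 201 198 193
  192 193]]
[0.58714563 0.25430723 0.0838    ] [54.51  0.66 33.47]
[0.58635192 0.25103064 0.066     ] [51.14  0.4  51.27]
[0.58664927 0.25281193 0.066     ] [52.94  0.39 51.27]
```

Run:
```python
from h import *
c=optics.get_calibration('wrist'); o=sensors.get_obs();R=R0(o)
f=lambda x,y,z: proj(c,o['ee_pos']+R.apply(np.array([x,y,z])/1000)).round(2)
print('top rim lo/hi',f(49.75,.6,33.4),f(59.25,.6,33.4),'bottom rim lo/hi',f(49.75,.6,41.4),f(59.25,.6,41.4))
for x in (50,51,52,53,54.5): print(x,'tip near/far edge',f(x+2.5,.5,51.2),f(x-2.5,.5,51.2),'shank+y at z60',f(x+4,.5,56.2))
```

```text
top rim lo/hi [253.6  152.15] [253.63 137.82] bottom rim lo/hi [253.59 150.54] [253.61 136.73]
50 tip near/far edge [253.45 144.93] [253.43 151.82] shank+y at z60 [253.45 142.1 ]
51 tip near/far edge [253.45 143.54] [253.44 150.45] shank+y at z60 [253.45 140.74]
52 tip near/far edge [253.45 142.15] [253.44 149.07] shank+y at z60 [253.45 139.37]
53 tip near/far edge [253.45 140.76] [253.44 147.69] shank+y at z60 [253.45 138.01]
54.5 tip near/far edge [253.46 138.66] [253.45 145.62] shank+y at z60 [253.46 135.95]
```

Call:
step_arm --pt "-0.1 0 0.2 0 0 0 1" --pt "-0.23 0 0.5 0 0 0 1" --pt "-0.23 0 0.5 0 0 0 1" --pt "-0.23 0 0.5 0 0 0 1" --pt "-0.23 0 0.5 0 0 0 1"

```text
clock: 7.55
ee_pos: [0.5765, 0.1983, 0.1115]
eef_rot: [0.0, 0.764, 0.646, 0.0]
contact_force: [-0.7, 0.0, -4.1]
finger_gap: 0.146
gripper_force: 45.0
```

Run:
```python
from h import *
o=sensors.get_obs(); print(o['ee_pos'],o['contact_force'])
im,c=grab('wrist','w4.png'); R=R0(o)
A=cv2.resize(im[130:162,234:274,::-1],(600,480),interpolation=cv2.INTER_CUBIC)
cv2.imwrite('pics/w4c.png',A)
f=lambda x,y,z: proj(c,o['ee_pos']+R.apply(np.array([x,y,z])/1000)).round(2)
zt=(o['ee_pos'][2]-.066)*1000
print('top rim lo/hi',f(49.75,.6,33.4),f(59.25,.6,33.4),'bottom rim lo/hi',f(49.75,.6,41.4),f(59.25,.6,41.4))
for x in (52,53,54,54.5,55,56): print(x,'tip edges',f(x+2.5,.5,zt),f(x-2.5,.5,zt))
print(cv2.cvtColor(im,cv2.COLOR_RGB2GRAY)[136:154,245:263])
```

```text
[0.57649641 0.19826858 0.11148511] [-6.76514388e-01  3.75800840e-03 -4.06061558e+00]
top rim lo/hi [253.61 152.18] [253.63 137.85] bottom rim lo/hi [253.6  150.57] [253.62 136.76]
52 tip edges [253.46 143.05] [253.45 150.14]
53 tip edges [253.47 141.62] [253.45 148.73]
54 tip edges [253.47 140.18] [253.45 147.31]
54.5 tip edges [253.47 139.47] [253.46 146.6 ]
55 tip edges [253.47 138.75] [253.46 145.89]
56 tip edges [253.47 137.31] [253.46 144.47]
[[199 194 198 205 207 206 205 203 200 204 207 209 213 208 201 201 198 196]
 [201 199 197 202 203 206 196 161 165 170 182 191 205 207 205 202 198 197]
 [199 195 202 195 167 158 128 132 124 124 127 132 160 186 202 202 199 197]
 [201 197 192 162 124  78  72  80  77  82  76  91 117 141 178 199 202 196]
 [197 194 162 125  85  62  79  90  86  85  86  76  68 106 140 174 195 199]
 [198 174 127  75  56  72  91  94  89  88  88  84  69  56  91 153 176 201]
 [197 151  97  41  58  75  90  89  89  86 105 102  84  56  80 156 178 198]
 [182 139  45  47  47  69  97 102 100 119 159 158 122  46  53 106 162 199]
 [173 142  34  42  46  72 124 158 158 157 159 143  74  51  38  81 161 180]
 [163 126  38  42  36  48  71 131 151 148 142  92  51  49  42  82 165 181]
 [165 137  44  41  45  42  49  53  72  68  47  47  48  41  38  91 170 176]
 [180 157  72  39  41  44  45  47  47  46  43  46  39  44  51 115 171 183]
 [184 165 121  56  42  39  41  45  45  42  42  42  45  43  69 130 176 194]
 [197 170 132  88  50  47  39  43  38  41  37  41  49  66 113 164 182 198]
 [201 185 170 142  97  63  54  49  46  48  57  66  91 127 159 181 192 197]
 [199 197 183 178 153 118  96  78  75  86  93 127 134 165 186 187 195 195]
 [202 196 189 192 186 172 146 137 138 139 141 170 183 193 193 198 195 200]
 [197 197 197 198 194 197 196 198 201 200 198 197 198 199 201 201 194 198]]
```

View pics/w4c.png

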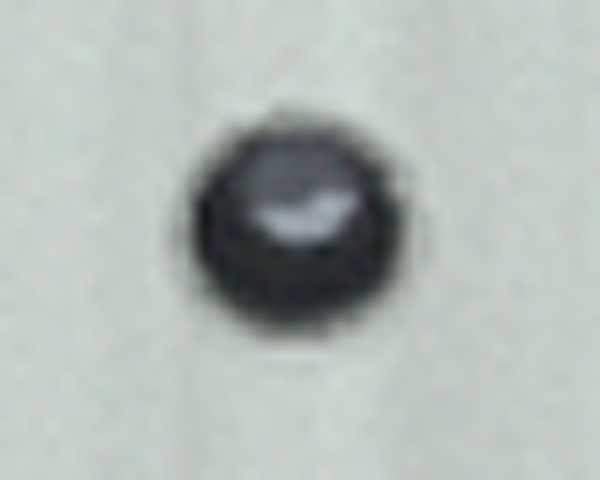

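The pin tip now sits on the hole axis (the tip's far edge at row 146.3 gives x = 54.6 mm against 54.5 mm for the hole). Lateral error is about 0.3 mm, so I'm lowering gently.

Call:
step_arm --pt "0 0.03 0.2 0 0 0 1" --pt "0 0.03 0.4 0 0 0 1" --pt "0 0.03 0.6 0 0 0 1" --pt "0 0.03 0.8 0 0 0 1" --pt "0 0.03 1.0 0 0 0 1" --pt "0 0.03 1.0 0 0 0 1"

```text
clock: 8.2
ee_pos: [0.5766, 0.1983, 0.1011]
eef_rot: [-0.0, 0.764, 0.646, -0.0]
contact_force: [0.8, 1.0, -4.6]
finger_gap: 0.141
gripper_force: 45.0
```

Call:
step_arm --pt "0 0 0.2 0 0 0 1" --pt "0 0 0.4 0 0 0 1" --pt "0 0 0.6 0 0 0 1" --pt "0 0 0.8 0 0 0 1" --pt "0 0 1.0 0 0 0 1" --pt "0 0 1.2 0 0 0 1" --pt "0 0 1.35 0 0 0 1" --pt "0 0 1.5 0 0 0 1" --pt "0 0 1.5 0 0 0 1"

```text
clock: 9.1
ee_pos: [0.5767, 0.1983, 0.0862]
eef_rot: [-0.0, 0.764, 0.646, 0.0]
contact_force: [0.7, 0.7, -3.0]
finger_gap: 0.148
gripper_force: 45.0
```

Call:
step_arm --pt "0 0 0.05 0 0 0 1" --pt "0 0 0.1 0 0 0 1" --pt "0 0 0.15 0 0 0 1" --pt "0 0 0.2 0 0 0 1" --pt "0 0 0.25 0 0 0 1" --pt "0 0 0.25 0 0 0 1"

```text
clock: 9.7
ee_pos: [0.5768, 0.1983, 0.084]
eef_rot: [0.0, 0.764, 0.646, 0.0]
contact_force: [0.2, 1.4, -2.8]
finger_gap: 0.145
gripper_force: 45.0
```

Call:
step_arm --pt "0 0 0.03 0 0 0 1" --pt "0 0 0.06 0 0 0 1" --pt "0 0 0.09 0 0 0 1" --pt "0 0 0.12 0 0 0 1" --pt "0 0 0.12 0 0 0 1"

```text
clock: 10.2
ee_pos: [0.5768, 0.1984, 0.0834]
eef_rot: [-0.0, 0.764, 0.646, 0.0]
contact_force: [-2.1, 2.3, 3.5]
finger_gap: 0.148
gripper_force: 45.0
```

Flush: z matches nominal with about 7 N of contact. I'm sliding toward the stop (tool -x), starting with 10 mm.

Call:
step_arm --pt "-0.1 0 -0.02 0 0 0 1" --pt "-0.25 0 -0.02 0 0 0 1" --pt "-0.4 0 -0.02 0 0 0 1" --pt "-0.55 0 -0.02 0 0 0 1" --pt "-0.7 0 -0.02 0 0 0 1" --pt "-0.85 0 -0.02 0 0 0 1" --pt "-1.0 0 -0.02 0 0 0 1" --pt "-1.0 0 -0.02 0 0 0 1"

```text
clock: 11.0
ee_pos: [0.5752, 0.189, 0.0834]
eef_rot: [-0.0, 0.764, 0.646, 0.001]
contact_force: [-2.3, 4.5, 2.4]
finger_gap: 0.146
gripper_force: 45.0
```

Run:
```python
from h import *
o=sensors.get_obs(); print(o['ee_pos'],o['contact_force'],o['ft_torque'])
im,c=grab('top','t5.png'); a=cv2.imread('pics/top0.png')
cv2.imwrite('pics/t5c.png',cv2.resize(np.hstack([a[140:225,60:200],im[140:225,60:200,::-1]]),(800,243),interpolation=cv2.INTER_CUBIC))
# carriage -> stop gap along centre line before the move
u=np.array([np.sin(np.radians(9.6)),np.cos(np.radians(9.6)),0]); n=np.array([u[1],-u[0],0]);m=np.array([.5774,.1985,.042])
g=cv2.cvtColor(a,cv2.COLOR_BGR2GRAY)
for s in range(-90,-170,-4): print(s,[int(g[tuple(np.round(proj(c,m+u*s/1000+n*w/1000)).astype(int)[::-1])]) for w in (-10,0,10)])
```

```text
[0.57523388 0.18902386 0.08340531] [-2.33691011  4.50852595  2.44207483] [0.75252697 0.34071225 0.02772311]
-90 [69, 71, 68]
-94 [69, 70, 71]
-98 [71, 68, 68]
-102 [61, 66, 59]
-106 [49, 57, 49]
-110 [64, 85, 102]
-114 [107, 110, 110]
-118 [108, 110, 109]
-122 [108, 109, 109]
-126 [108, 109, 108]
-130 [106, 108, 109]
-134 [104, 106, 109]
-138 [132, 115, 134]
-142 [133, 134, 134]
-146 [132, 132, 130]
-150 [88, 70, 111]
-154 [56, 57, 61]
-158 [64, 63, 78]
-162 [82, 105, 107]
-166 [106, 107, 106]
```

View pics/t5c.png

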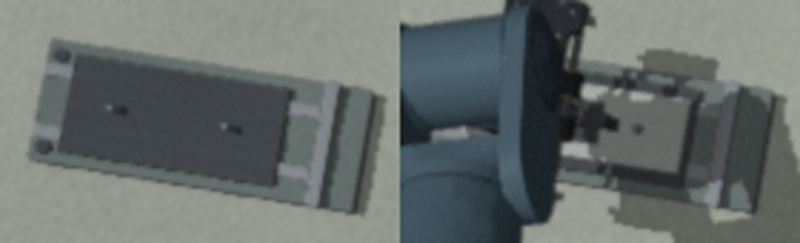

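The carriage slides together with the template. The original gap to the stop was about 31 mm, so roughly 21 mm remains.

Call:
step_arm --pt "-0.15 0 0 0 0 0 1" --pt "-0.3 0 0 0 0 0 1" --pt "-0.45 0 0 0 0 0 1" --pt "-0.6 0 0 0 0 0 1" --pt "-0.75 0 0 0 0 0 1" --pt "-0.9 0 0 0 0 0 1" --pt "-1.05 0 0 0 0 0 1" --pt "-1.2 0 0 0 0 0 1" --pt "-1.35 0 0 0 0 0 1" --pt "-1.5 0 0 0 0 0 1" --pt "-1.6 0 0 0 0 0 1" --pt "-1.6 0 0 0 0 0 1"

```text
clock: 12.25
ee_pos: [0.5726, 0.1733, 0.0834]
eef_rot: [-0.0, 0.764, 0.646, 0.001]
contact_force: [-2.2, 4.8, 3.1]
finger_gap: 0.146
gripper_force: 45.0
```

Call:
step_arm --pt "-0.08 0 0 0 0 0 1" --pt "-0.16 0 0 0 0 0 1" --pt "-0.24 0 0 0 0 0 1" --pt "-0.3 0 0 0 0 0 1"

```text
clock: 12.65
ee_pos: [0.572, 0.1705, 0.0834]
eef_rot: [-0.0, 0.764, 0.646, 0.001]
contact_force: [-1.4, 5.3, 3.3]
finger_gap: 0.147
gripper_force: 45.0
```

Call:
step_arm --pt "-0.05 0 0 0 0 0 1" --pt "-0.1 0 0 0 0 0 1" --pt "-0.15 0 0 0 0 0 1" --pt "-0.15 0 0 0 0 0 1"

```text
clock: 13.05
ee_pos: [0.5718, 0.169, 0.0834]
eef_rot: [-0.0, 0.764, 0.646, 0.001]
contact_force: [-1.8, 4.5, 2.3]
finger_gap: 0.146
gripper_force: 45.0
```

Call:
step_arm --pt "-0.05 0 0 0 0 0 1" --pt "-0.1 0 0 0 0 0 1" --pt "-0.15 0 0 0 0 0 1" --pt "-0.15 0 0 0 0 0 1"

```text
clock: 13.45
ee_pos: [0.5715, 0.1675, 0.0834]
eef_rot: [-0.0, 0.764, 0.646, 0.001]
contact_force: [-2.5, 5.6, 2.7]
finger_gap: 0.146
gripper_force: 45.0
```

Call:
step_arm --pt "-0.05 0 0 0 0 0 1" --pt "-0.1 0 0 0 0 0 1" --pt "-0.15 0 0 0 0 0 1" --pt "-0.15 0 0 0 0 0 1"

```text
clock: 13.85
ee_pos: [0.5713, 0.1661, 0.0834]
eef_rot: [-0.001, 0.764, 0.646, 0.001]
contact_force: [-1.7, 5.4, 3.1]
finger_gap: 0.144
gripper_force: 45.0
```

Call:
step_arm --pt "-0.05 0 0 0 0 0 1" --pt "-0.1 0 0 0 0 0 1" --pt "-0.15 0 0 0 0 0 1" --pt "-0.15 0 0 0 0 0 1"

```text
clock: 14.25
ee_pos: [0.5713, 0.166, 0.0834]
eef_rot: [-0.001, 0.764, 0.645, 0.002]
contact_force: [-0.4, 10.7, 0.7]
finger_gap: 0.149
gripper_force: 45.0
```

Call:
step_arm --pt "-0.05 0 0 0 0 0 1" --pt "-0.05 0 0 0 0 0 1"

```text
clock: 14.45
ee_pos: [0.5713, 0.166, 0.0834]
eef_rot: [-0.001, 0.764, 0.645, 0.003]
contact_force: [-0.3, 13.1, 0.7]
finger_gap: 0.147
gripper_force: 45.0
```

Contact with the stop: 13 N and no further motion. I'm easing off and releasing.

Call:
step_arm --pt "0.06 0 0 0 0 0 1" --pt "0.12 0 0 0 0 0 1" --pt "0.12 0 0 0 0 0 1" --force 45

```text
clock: 14.75
ee_pos: [0.5713, 0.166, 0.0834]
eef_rot: [-0.001, 0.764, 0.646, 0.001]
contact_force: [-0.4, 7.3, 1.9]
finger_gap: 0.144
gripper_force: 45.0
```

Call:
step_arm --pt "0.08 0 0 0 0 0 1" --pt "0.12 0 0 0 0 0 1" --pt "0.12 0 0 0 0 0 1"

```text
clock: 15.05
ee_pos: [0.5713, 0.1661, 0.0834]
eef_rot: [-0.0, 0.764, 0.646, 0.0]
contact_force: [-3.2, 4.8, 3.8]
finger_gap: 0.144
gripper_force: 45.0
```

Call:
step_arm --pt "0 0 0 0 0 0 -0.4" --pt "0 0 0 0 0 0 -0.4" --pt "0 0 0 0 0 0 -0.4" --pt "0 0 0 0 0 0 -0.4" --pt "0 0 0 0 0 0 -0.4" --pt "0 0 0 0 0 0 -0.4" --pt "0 0 0 0 0 0 -0.4" --pt "0 0 0 0 0 0 -0.4" --pt "0 0 0 0 0 0 -0.4" --pt "0 0 0 0 0 0 -0.4"

```text
clock: 16.05
ee_pos: [0.5713, 0.1656, 0.083]
eef_rot: [0.0, 0.764, 0.646, 0.0]
contact_force: [-0.1, 0.2, 0.7]
finger_gap: 0.699
gripper_force: 0.0
```

Call:
step_arm --pt "0 0 -1 0 0 0 -0.4" --pt "0 0 -3 0 0 0 -0.4" --pt "0 0 -6 0 0 0 -0.4" --pt "0 0 -10 0 0 0 -0.4" --pt "0 0 -14 0 0 0 -0.4" --pt "0 0 -17 0 0 0 -0.4" --pt "0 0 -18 0 0 0 -0.4" --pt "0 0 -18 0 0 0 -0.4" --pt "0 0 -18 0 0 0 -0.4"

```text
clock: 16.95
ee_pos: [0.5704, 0.1655, 0.2612]
eef_rot: [-0.001, 0.764, 0.646, -0.001]
contact_force: [-0.2, -0.5, -1.0]
finger_gap: 0.7
gripper_force: 0.0
```

Run:
```python
from h import *
im,c=grab('wrist','w6.png'); s,_=grab('scene','s6.png')
out=np.hstack([im[60:330,130:400,::-1],cv2.resize(s[200:350,230:380,::-1],(270,270),interpolation=cv2.INTER_CUBIC)])
cv2.imwrite('pics/f6.png',cv2.resize(out,(800,400)))
```

```text
(no output)
```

View pics/f6.png

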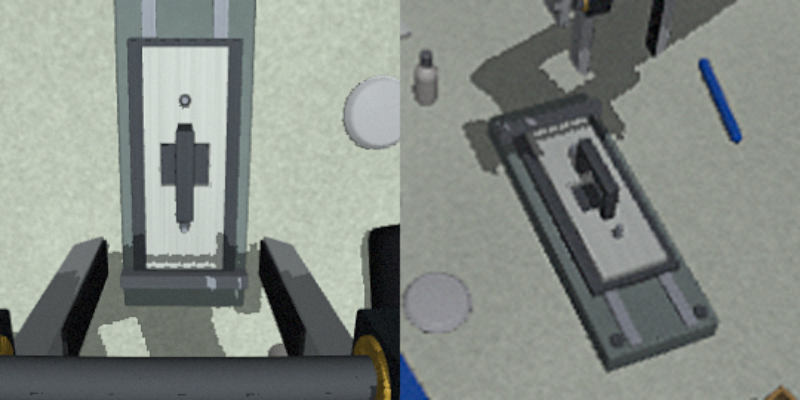

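The template lies flush with both pins through its holes (crop (184,100) and (184,228)). The carriage is against the stop at (183,280), and the gripper is clear.

```bash
python3 -c "
from rig import job; print(job.sign_off())"
```

```text
the job is handed in; nothing more can be done
None
```

The long template hangs flush on both pins, the carriage is against the end stop, the gripper has let go and is clear, and the job is handed in after about 17 s, with the highest push I read on the fixture about 13 N.

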